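Release the chest drawer through its catch hole

TASK

The little wooden chest's drawer has no knob and is held shut by a spring catch under the hole in the chest's top. Take the long slim dowel from the dark rack (not the short one or the thick one), push it straight down through the hole onto the catch until the drawer springs out, then draw the dowel out and stand it in the mug, foot down. Leave the mug upright and the drawer out.

Things in the scene. Friction and masses are not known exactly. Their poses are not given: they have to be found in the camera images.
- dowel: Long slim dowel: pale, round, 16 mm thick, 150 mm long, 30 g, upright in a dark wooden rack (190x56x45 mm, row of 3 holes 60 mm apart, row within 15 degrees of x). Origin: centre of its foot, 10 mm above the bench; z up along it; 115 mm show above the rack; lift straight up. The other holes hold, in any order, a 60 mm long dowel as thin and a thick peg (30 mm thick, 150 mm long)
- chest_hole (a point): Centre of the mouth of the hole in the top of a small wooden chest (fixed; 180 mm deep, 150 wide, 110 high; front to the robot). Mouth flush with the top; z up, x to the chest's back. Hole 28 mm, countersunk to 38, board 14 mm. Below it, 55 mm under the mouth, lies the catch's flat pad: lets go when pushed down 6 mm, stops at 20 mm, springs back with 3 N at first, 8 N at the stop
- drawer (a joint): How far the chest's drawer is out, in m: 0 shut, 0.06 fully out. It slides out of the chest's front towards the robot; once the catch lets go a spring throws it fully out within about half a second, and it stays out
- mug_floor (a point): Centre of the inner floor of the loose mug (white, dark dots, 82 mm wide, 91 mm high), 7 mm above the bench; z up the mug. Inside it is round, about 72 mm wide and 84 mm deep, open above. The handle reaches 74 mm from this point along its -y. Mug and rack stand on either side of the chest, either way round
Mind the look-alikes: they are no part of the job. Leave any blue look-alike of the dowel alone.

How it is judged:
By the outcome, as a careful person would: the job done as asked, in the order asked, and still so for the second after the job is handed in, with the robot touching nothing.
It also fails if it takes over 51 s, if anything falls off the work surface, if the arm or the gripper's body presses on something with over 40 N, if the wrist force passes 120 N, or if a joint passes its speed limit or range.

ROBOT

A 7-joint arm with a two-finger parallel gripper is mounted at the origin on a cart in front of the work surface, level with it; the furniture and walls round the work are solid. World frame = base frame: x ahead of the robot, y to its left, z up, the work surface at z = 0. Lengths are in m, angles in rad, forces in N, time in s.
With the tool pointing down it reaches from about 0.4 to 0.85 m from the base axis. Payload 10.4 kg.
Tool frame: the origin (TCP) lies between the finger pads; the fingertips stand ahead of it and the grasp point (between the pads) lies 5 mm behind it (manip.tip_extent is the z of the fingertips in the tool frame, in m); z points along the fingers, y is the line along which they close (so a half turn about z gives the same grasp; the last joint's range is limited). The gripper opens to 85 mm and grips with 20 to 120 N. Pads are 22 mm wide; open, the fingers measure 114 mm over their backs; the gripper's body (76 mm by 85 mm) begins 54 mm behind the grasp point. The pads swing forward as they close: fully open they stand 13 mm farther back than shut.
Start: joints at [-1.281, 0.332, -0.065, 1.46, 0.022, 1.35, -0.088], TCP at [0.192, 0.595, 0.245] pointing down, gripper open.
Joint ranges: [-2.6, 2.6], [-0.5, 2.12], [-1.47, 1.34], [0.16, 2.42], [-1.27, 4.41], [0.06, 2.06], [-2.6, 2.6]. Speed limits (rad/s): [2.22, 2.22, 2.79, 2.79, 3.14, 3.14, 3.14].

INTERFACE

Orientations are given as a unit quaternion [x, y, z, w].
In Python, from workcell import status, viewer, manip gives the robot as it stands.
- The arm moves only by the tool play_rows, never from a script. Its argument "plan" is one flat list of numbers, 7 for each row, row after row: the turn, a rotation vector about the tool's x, y, z in degrees, then the shift along the tool's x, y, z in m, then the opening, from 0 (shut) to 1 (fully open). In form: [ax, ay, az, dx, dy, dz, grip, ax, ay, az, dx, dy, dz, grip, ...]. A call has 1 to 20 rows; each row is the pose to reach, as a shift and turn from the pose commanded when the call began, along the tool's axes at that moment; what a row does not reach only later rows make up. A row lasts 1/8 s, in which the tool goes at most 62.5 mm and 10.7 degrees, less where a joint would pass 70% of its speed; a pose out of reach is approached as far as the arm can. A call with a gripper value outside its range is refused whole. The fingers move at their own pace and stop on an object; "squeeze" is the grip in N (left out, the last holds). Time passes only in rows, so rows that repeat a pose let the fingers close. It gives the time, the measured TCP pose, the force, the opening and the grip force at its end, in the units of the state.
- status.get_obs(): the state, without advancing time (a new reading comes with each control period).
- viewer.camera(name): name is "scene" or "top"; returns the picture (480x640x3 uint8, red, green, blue); there is no depth.
- viewer.camera_model(name): a dict with "fx", "fy", "cx", "cy" (pixels), "R" (3x3) and "t" (3): a world point X has camera coordinates R X + t. Camera axes: x right, y down, z forward; pixel columns grow to the right and rows downward; lengths in m; the calibration is good to about 2 mm. A picture is of the moment at which its call begins. camera_model takes no time and is no camera call.
- manip.hand_in(): hands the job in; it is judged then, once.
The state is a dict: "clock": time; "joint_pos": joint angles; "joint_velocities": joint speeds; "tau": joint torques, N m; "position": TCP position; "ee_rot": TCP orientation; "ft_force": force on the tool from outside, world axes, zero at the start; "torque": the same for the moment, N m; "grip_width": opening from 0.0 (shut) to 1.0 (fully open); "grasp_force": force on a finger pad.
Only numpy, scipy, OpenCV 4.12 (cv2) and the standard library are available. Lean on these libraries where they do the work, as an engineer would, in place of code of your own. Each camera call takes 0.05 s, during which the arm holds its last target. There are 200 camera calls.

## Working session

There is one attempt and no reset: what is moved stays moved. The work goes in short steps, Python scripts to look and compute and a tool call to move; the robot and the scene stay as the last step left them, time stands still between calls to the robot, and variables do not carry over. Pictures are saved under pics/ and viewed, at most 10 in all, crops included, and the job is handed in when it is done.

Besides the shell and the picture viewer there is one more tool, called as a command line: name --argument value ..., lists and objects as JSON in quotes. play_rows: Moves the arm, as the interface text tells. Its arguments: {"type":"object","properties":{"plan":{"type":"array","items":{"type":"number"}},"squeeze":{"type":"number"}},"required":["plan"]}

```bash
mkdir -p pics
python3 - <<'E'
from workcell import status, viewer, manip
import cv2
for n in("scene","top"):
    cv2.imwrite(f"pics/{n}0.png",viewer.camera(n)[:,:,::-1]); m=viewer.camera_model(n); print(n,m)
print(manip.tip_extent, status.get_obs())
E
```

```text
scene {'fx': 542.2080458743844, 'fy': 542.2080458743844, 'cx': 320.5418880708629, 'cy': 239.96900085719852, 'R': array([[ 0.899222  , -0.43744766,  0.00627132],
       [-0.28361812, -0.59380302, -0.75296662],
       [ 0.33310742,  0.6753055 , -0.65802882]]), 't': array([-0.45778016,  0.24006427,  0.94428786])}
top {'fx': 617.3131153114867, 'fy': 617.3131153114867, 'cx': 328.2597604912556, 'cy': 246.04368569640008, 'R': array([[-0.02738243, -0.9996228 ,  0.00211318],
       [-0.98689533,  0.02669738, -0.15913783],
       [ 0.15902138, -0.00644307, -0.98725411]]), 't': array([0.05510823, 0.5140865 , 1.59170621])}
0.014 {'clock': 0.1, 'joint_pos': array([-1.28057461,  0.33281138, -0.06471522,  1.46084446,  0.02163001,
        1.34989387, -0.08850935]), 'joint_velocities': array([ 1.84465495e-03, -1.69260987e-03,  1.62109251e-04, -4.70527835e-03,
        1.08978808e-05,  1.27699867e-03, -7.45572305e-04]), 'tau': array([ 1.83126554e-03, -6.26730967e+01,  4.91833489e-02, -3.92433500e+01,
        1.63369265e-02,  6.84171056e-03,  4.90478357e-06]), 'position': array([0.19224711, 0.59437204, 0.24459998]), 'ee_rot': array([ 1.55758761e-01,  9.87794924e-01, -6.27556803e-04, -5.82245470e-05]), 'ft_force': array([-0.33592958, -0.26753123,  0.28885826]), 'torque': array([ 0.02136898, -0.00688348, -0.04507217]), 'grasp_force': 0.0, 'grip_width': 1.0018645743875174}
```

View pics/scene0.png

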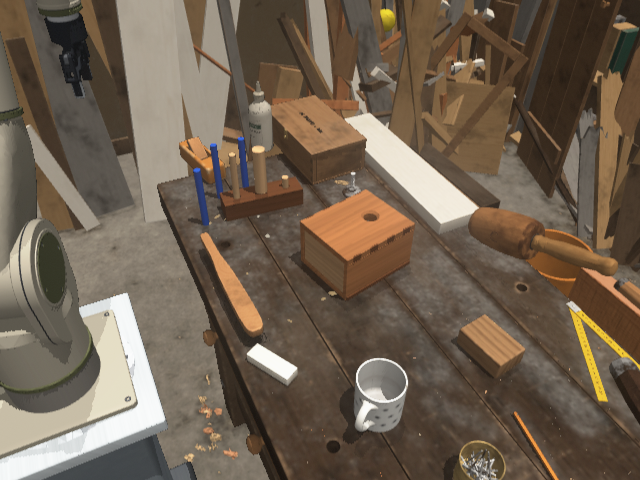

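View pics/top0.png

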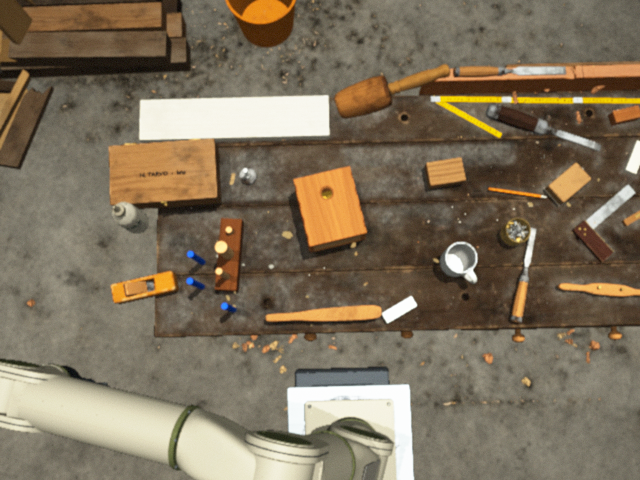

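The rack is left of the chest, with three blue sticks around it. The mug is to the right. Enlarging both views.

Run:
```python
import cv2,numpy as np
s=cv2.imread("pics/scene0.png");t=cv2.imread("pics/top0.png")
def c(im,x,y,w,h,k):return cv2.resize(im[y:y+h,x:x+w],None,fx=k,fy=k,interpolation=cv2.INTER_CUBIC)
cv2.imwrite("pics/s1.png",c(s,180,130,130,100,6))
a=c(t,175,205,80,120,5);b=c(t,290,160,80,120,5)
cv2.imwrite("pics/t1.png",np.hstack([a,b]))
a=c(s,330,340,80,100,5);b=c(t,430,225,60,100,5);
cv2.imwrite("pics/m1.png",np.hstack([a,b]))
```

```text
(no output)
```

View pics/s1.png

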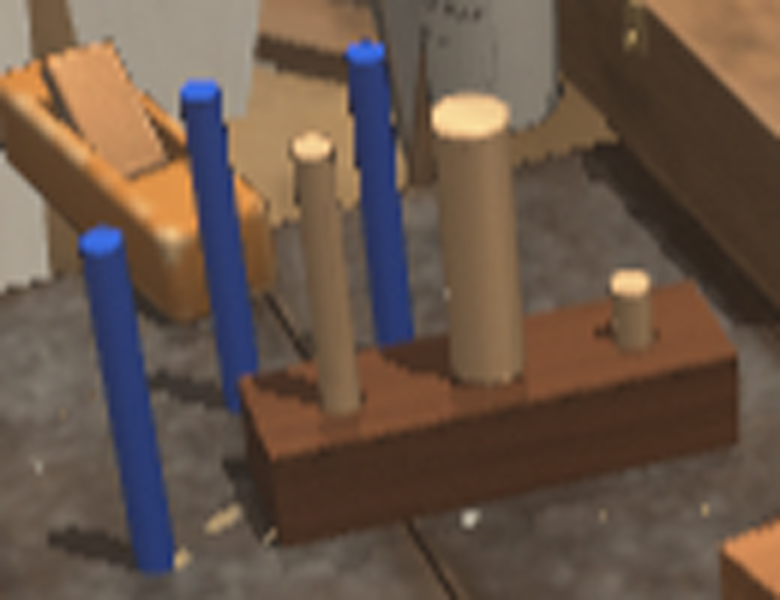

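View pics/t1.png

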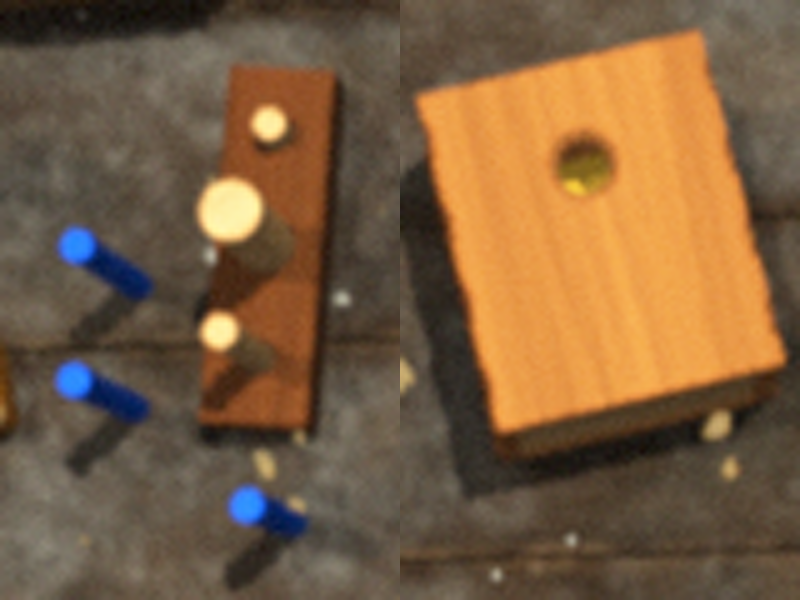

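View pics/m1.png

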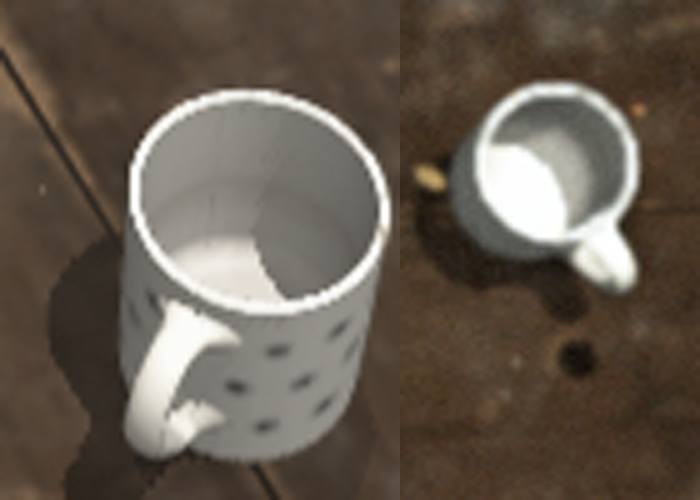

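```bash
cat > h.py <<'E'
import numpy as np
from workcell import viewer
def ray(n,p,z):
    m=viewer.camera_model(n);R,t=np.array(m["R"]),np.array(m["t"])
    d=R.T@[(p[0]-m["cx"])/m["fx"],(p[1]-m["cy"])/m["fy"],1];c=-R.T@t
    return c+d*(z-c[2])/d[2]
def tri(ps,pt):
    A=[];b=[]
    for n,p in(("scene",ps),("top",pt)):
        c=ray(n,p,1e-9);e=ray(n,p,.2);d=(e-c)/np.linalg.norm(e-c);P=np.eye(3)-np.outer(d,d);A.append(P);b.append(P@c)
    return np.linalg.lstsq(np.vstack(A),np.hstack(b),rcond=None)[0]
E
python3 - <<'E'
from h import *
np.set_printoptions(precision=4,suppress=True)
L=[("dowel",(231.6,154.3),(218.6,270.8),.16),("thick",(258,149.1),(220.8,246.8),.16),("short",(284.8,176.9),(228.4,229.6),.07),
("hole",(371,217),(326.6,192.8),.11),("mug",(381.6,379.6),(461,257.2),.091)]
for n,s,t,z in L: print(n,ray("scene",s,z),ray("top",t,z),tri(s,t))
for t in[(190.2,254),(189.6,280.8),(224.2,305.8)]:print("blue",ray("top",t,.15))
for t in [(293,180),(351,166.5),(366.6,232),(309.5,246)]:print("chest",ray("top",t,.11))
print("handle",ray("top",(470+.4+.6,274+2),.06))
E
```

```text
dowel [0.4404 0.3088 0.16  ] [0.4425 0.3103 0.16  ] [0.4418 0.3107 0.1588]
thick [0.5006 0.3041 0.16  ] [0.5015 0.305  0.16  ] [0.5013 0.3051 0.1593]
short [0.5602 0.3002 0.07  ] [0.5612 0.3004 0.07  ] [0.5609 0.3006 0.0696]
hole [0.6416 0.0376 0.11  ] [0.6428 0.042  0.11  ] [0.6441 0.0419 0.106 ]
mug [ 0.4683 -0.2985  0.091 ] [ 0.4693 -0.2971  0.091 ] [ 0.4694 -0.2974  0.0889]
blue [0.4872 0.3819 0.15  ]
blue [0.421  0.3828 0.15  ]
blue [0.3578 0.2984 0.15  ]
chest [0.679  0.1276 0.11  ]
chest [ 0.711  -0.0229  0.11  ]
chest [ 0.5378 -0.0569  0.11  ]
chest [0.5057 0.089  0.11  ]
handle [ 0.4236 -0.3269  0.06  ]
```

Dowel top is at (0.442, 0.310), the hole at (0.643, 0.042) and the mug at (0.469, -0.297). Both cameras agree, and so do the given sizes (60 mm hole spacing, heights within 4 mm). Moving above the dowel with the gripper half open.

play_rows --plan '[0,0,0,-0.033,-0.019,0,0.5,0,0,0,-0.081,-0.048,0,0.5,0,0,0,-0.13,-0.078,0,0.5,0,0,0,-0.179,-0.107,0,0.5,0,0,0,-0.228,-0.136,0,0.5,0,0,0,-0.276,-0.165,0,0.5,0,0,0,-0.31,-0.185,0,0.5,0,0,0,-0.325,-0.194,0,0.5,0,0,0,-0.325,-0.194,0,0.5,0,0,0,-0.325,-0.194,0,0.5]' --squeeze 40

```text
clock: 1.35
position: [0.4406, 0.3118, 0.2451]
ee_rot: [0.154, 0.988, 0.0, -0.0]
ft_force: [-0.9, 0.8, -0.2]
grip_width: 0.501
grasp_force: 0.0
```

Run:
```python
from workcell import status, viewer
import cv2,numpy as np
t=viewer.camera("top");s=viewer.camera("scene")
def c(im,x,y,w,h,k):return cv2.resize(im[y:y+h,x:x+w,::-1],None,fx=k,fy=k,interpolation=cv2.INTER_CUBIC)
cv2.imwrite("pics/c2.png",np.hstack([c(s,190,60,80,120,5),c(s,340,190,80,120,5)]))
o=status.get_obs();print(o["position"],o["ee_rot"],o["grip_width"],o["joint_pos"])
```

```text
[0.44069214 0.31161795 0.24520078] [ 1.54431283e-01  9.88003494e-01  1.09278000e-04 -2.51593991e-04] 0.4975926708060436 [-0.85143725  0.14068865  0.16749863  1.69766899 -0.02476776  1.30542911
  0.58163049]
```

View pics/c2.png

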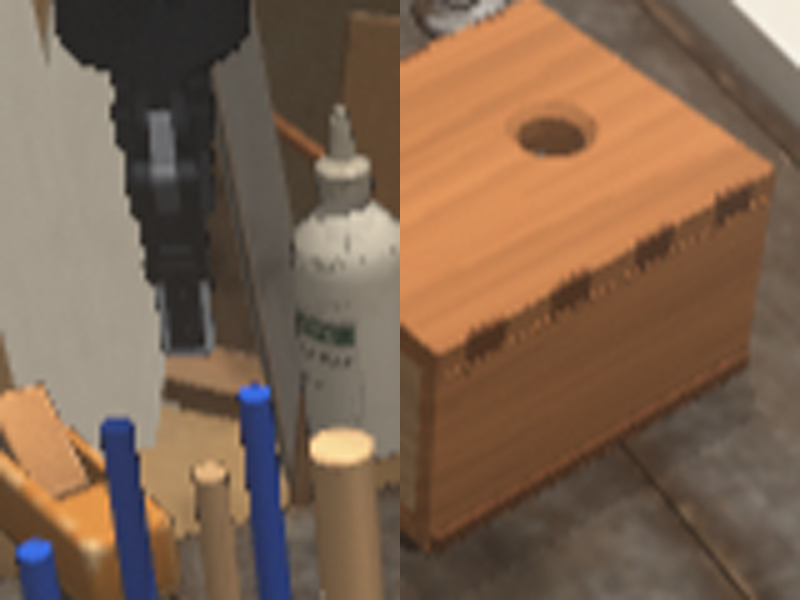

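The gripper is right above the dowel. The hole outline centre in the scene view is at (370, 215.2). Descending and gripping.

play_rows --plan '[0,0,0,-0.0015,-0.0014,0.02,0.5,0,0,0,-0.0015,-0.0014,0.045,0.5,0,0,0,-0.0015,-0.0014,0.07,0.5,0,0,0,-0.0015,-0.0014,0.095,0.5,0,0,0,-0.0015,-0.0014,0.111,0.5,0,0,0,-0.0015,-0.0014,0.118,0.5,0,0,0,-0.0015,-0.0014,0.118,0.5,0,0,0,-0.0015,-0.0014,0.118,0,0,0,0,-0.0015,-0.0014,0.118,0,0,0,0,-0.0015,-0.0014,0.118,0,0,0,0,-0.0015,-0.0014,0.118,0,0,0,0,-0.0015,-0.0014,0.118,0,0,0,0,-0.0015,-0.0014,0.118,0]' --squeeze 40

```text
clock: 3.08
position: [0.4434, 0.3091, 0.1282]
ee_rot: [0.156, 0.988, 0.001, 0.001]
ft_force: [0.8, 3.0, 5.0]
grip_width: 0.174
grasp_force: 39.5
```

```bash
python3 -c "
from h import *
print(ray('scene',(370,215.2),.11),tri((370,215.2),(326.6,192.8)))"
```

```text
[0.64269832 0.04363956 0.11      ] [0.64215372 0.0421579  0.11135088]
```

Grip width fits the 16 mm dowel. Lifting straight up.

play_rows --plan '[0,0,0,0,0,-0.01,0,0,0,0,0,0,-0.025,0,0,0,0,0,0,-0.045,0,0,0,0,0,0,-0.075,0,0,0,0,0,0,-0.105,0,0,0,0,0,0,-0.135,0,0,0,0,0,0,-0.155,0,0,0,0,0,0,-0.165,0,0,0,0,0,0,-0.165,0]'

```text
clock: 4.2
position: [0.4428, 0.308, 0.2922]
ee_rot: [0.156, 0.988, -0.0, -0.0]
ft_force: [-0.0, -0.0, -1.7]
grip_width: 0.172
grasp_force: 39.5
```

```bash
cat >> h.py <<'E'
from scipy.spatial.transform import Rotation as Ro
from workcell import status
def to(w):
    o=status.get_obs();print(o["position"],(Ro.from_quat(o["ee_rot"]).as_matrix().T@(np.array(w)-o["position"])).round(4))
E
python3 -c "
from h import *;from workcell import manip
to((.6425,.0422,.293))
"
```

```text
[0.44281588 0.30799934 0.29223293] [-0.2718 -0.1914 -0.0007]
```

play_rows --plan '[0,0,0,-0.02,-0.014,0,0,0,0,0,-0.06,-0.042,0,0,0,0,0,-0.1,-0.07,0,0,0,0,0,-0.14,-0.098,0,0,0,0,0,-0.18,-0.127,0,0,0,0,0,-0.22,-0.155,0,0,0,0,0,-0.255,-0.18,0.01,0,0,0,0,-0.27,-0.19,0.025,0,0,0,0,-0.272,-0.1915,0.04,0,0,0,0,-0.272,-0.1915,0.045,0,0,0,0,-0.272,-0.1915,0.045,0,0,0,0,-0.272,-0.1915,0.045,0]'

```text
clock: 5.7
position: [0.6427, 0.0434, 0.2481]
ee_rot: [0.155, 0.988, 0.0, 0.0]
ft_force: [1.0, 0.5, 0.6]
grip_width: 0.175
grasp_force: 39.5
```

Run:
```python
from h import *
import cv2
t=viewer.camera("top");s=viewer.camera("scene")
def c(im,x,y,w,h,k):return cv2.resize(im[y:y+h,x:x+w,::-1],None,fx=k,fy=k,interpolation=cv2.INTER_CUBIC)
cv2.imwrite("pics/c3.png",np.hstack([c(s,330,140,80,120,5),c(t,290,140,80,120,5)]))
to((.6425,.0422,.243))
```

```text
[0.64278442 0.04295912 0.24804575] [ 0.     -0.0008  0.005 ]
```

View pics/c3.png

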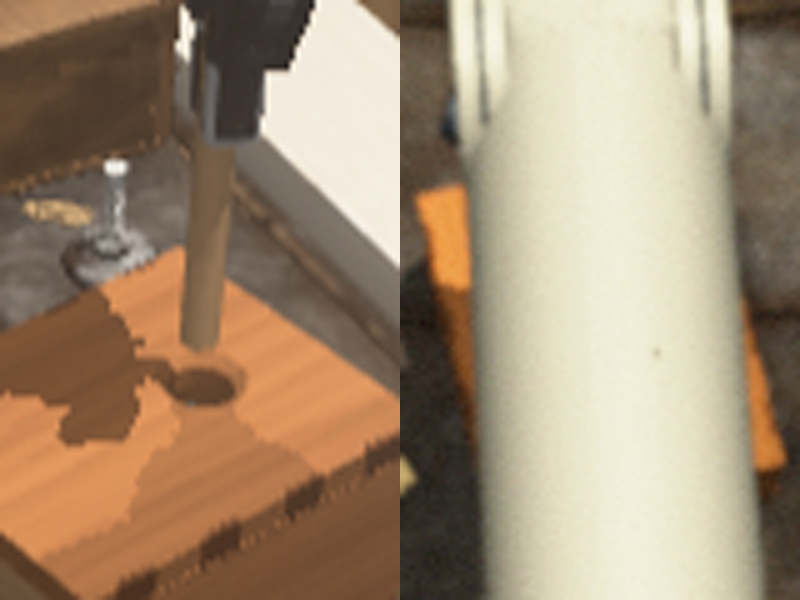

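Run:
```python
from h import *
m=viewer.camera_model("scene")
def pr(X):
    c=m["R"]@np.array(X)+m["t"];return np.array([m["fx"]*c[0]/c[2]+m["cx"],m["fy"]*c[1]/c[2]+m["cy"]])
for X in[(.6428,.043,.13),(.6428,.043,.234),(.6425,.0422,.11),(.6528,.043,.13),(.6428,.053,.13)]: print(X,(pr(X)+.5-[330,140])*5)
```

```text
(0.6428, 0.043, 0.13) [206.76471282 340.78869681]
(0.6428, 0.043, 0.234) [225.13331022 124.66828889]
(0.6425, 0.0422, 0.11) [203.82848243 380.60095039]
(0.6528, 0.043, 0.13) [228.06364545 334.31871831]
(0.6428, 0.053, 0.13) [194.53536532 327.25227984]
```

Dowel foot at (200,343) in the left panel, hole centre at about (205,379). Relative to the hole, the dowel is about 3 mm too near the robot, so I'll correct that and go in.

play_rows --plan '[0,0,0,-0.0031,0,0.005,0,0,0,0,-0.0031,0,0.01,0,0,0,0,-0.0031,0,0.018,0,0,0,0,-0.0031,0,0.026,0,0,0,0,-0.0031,0,0.034,0,0,0,0,-0.0031,0,0.042,0,0,0,0,-0.0031,0,0.05,0,0,0,0,-0.0031,0,0.058,0,0,0,0,-0.0031,0,0.065,0,0,0,0,-0.0031,0,0.065,0]'

```text
clock: 7.05
position: [0.6454, 0.0414, 0.1816]
ee_rot: [0.156, 0.988, -0.0, -0.0]
ft_force: [-0.2, -1.0, -0.3]
grip_width: 0.174
grasp_force: 39.5
```

play_rows --plan '[0,0,0,0,0,0.005,0,0,0,0,0,0,0.01,0,0,0,0,0,0,0.014,0,0,0,0,0,0,0.018,0,0,0,0,0,0,0.021,0,0,0,0,0,0,0.021,0,0,0,0,0,0,0.021,0]'

```text
clock: 7.92
position: [0.6461, 0.0415, 0.1619]
ee_rot: [0.156, 0.988, 0.0, 0.001]
ft_force: [0.1, 0.6, 6.2]
grip_width: 0.178
grasp_force: 40.0
```

Run:
```python
from h import *
import cv2
t=viewer.camera("top");s=viewer.camera("scene")
def c(im,x,y,w,h,k):return cv2.resize(im[y:y+h,x:x+w,::-1],None,fx=k,fy=k,interpolation=cv2.INTER_CUBIC)
cv2.imwrite("pics/c4.png",np.hstack([c(s,250,120,180,190,3),c(t,290,160,80,190,3)]))
```

```text
(no output)
```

View pics/c4.png

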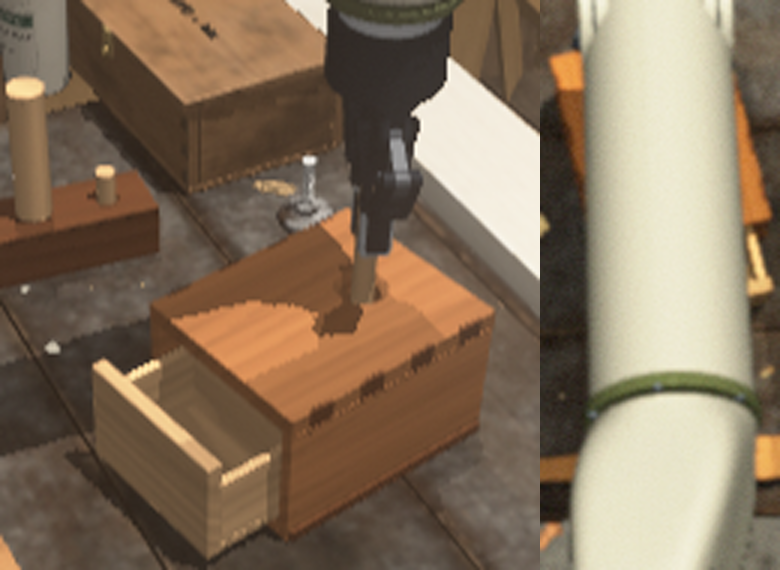

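The drawer has sprung out (front panel at about (155,450) in the left crop). Drawing the dowel out.

play_rows --plan '[0,0,0,0,0,-0.008,0,0,0,0,0,0,-0.025,0,0,0,0,0,0,-0.045,0,0,0,0,0,0,-0.065,0,0,0,0,0,0,-0.085,0,0,0,0,0,0,-0.105,0,0,0,0,0,0,-0.12,0,0,0,0,0,0,-0.13,0,0,0,0,0,0,-0.13,0]'

```text
clock: 9.15
position: [0.6459, 0.0414, 0.2919]
ee_rot: [0.156, 0.988, 0.0, 0.0]
ft_force: [0.5, 0.3, -0.3]
grip_width: 0.174
grasp_force: 39.5
```

```bash
python3 -c "
from h import *
to((.469,-.2975,.25))
"
```

```text
[0.64585327 0.04137883 0.29194819] [ 0.064  -0.3769  0.0417]
```

play_rows --plan '[0,0,0,0.003,-0.02,0,0,0,0,0,0.01,-0.06,0,0,0,0,0,0.017,-0.1,0,0,0,0,0,0.024,-0.14,0,0,0,0,0,0.031,-0.18,0,0,0,0,0,0.037,-0.22,0,0,0,0,0,0.044,-0.26,0,0,0,0,0,0.051,-0.3,0,0,0,0,0,0.057,-0.34,0.01,0,0,0,0,0.062,-0.365,0.025,0,0,0,0,0.064,-0.377,0.035,0,0,0,0,0.064,-0.377,0.042,0,0,0,0,0.064,-0.377,0.042,0,0,0,0,0.064,-0.377,0.042,0]'

```text
clock: 10.9
position: [0.4695, -0.2967, 0.2496]
ee_rot: [0.155, 0.988, 0.0, 0.0]
ft_force: [0.2, 0.8, 0.0]
grip_width: 0.178
grasp_force: 39.5
```

Run:
```python
from h import *
import cv2
s=viewer.camera("scene")
def c(im,x,y,w,h,k):return cv2.resize(im[y:y+h,x:x+w,::-1],None,fx=k,fy=k,interpolation=cv2.INTER_CUBIC)
cv2.imwrite("pics/c5.png",c(s,310,240,140,200,3))
to((.469,-.2975,.25))
```

```text
[ 0.46944772 -0.29689334  0.24962849] [ 0.0002 -0.0007 -0.0004]
```

View pics/c5.png

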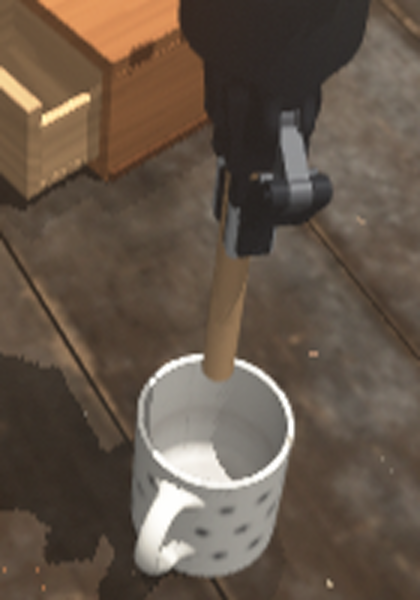

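Dowel foot is at about (220,375), over the mug opening (rim centre about (216,422), with the foot still higher up). Lowering it to the floor.

play_rows --plan '[0,0,0,0,-0.001,0.015,0,0,0,0,0,-0.001,0.035,0,0,0,0,0,-0.001,0.055,0,0,0,0,0,-0.001,0.075,0,0,0,0,0,-0.001,0.095,0,0,0,0,0,-0.001,0.107,0,0,0,0,0,-0.001,0.114,0,0,0,0,0,-0.001,0.119,0,0,0,0,0,-0.001,0.122,0,0,0,0,0,-0.001,0.122,0]'

```text
clock: 12.2
position: [0.4686, -0.2986, 0.1274]
ee_rot: [0.156, 0.988, 0.0, 0.0]
ft_force: [0.1, 0.5, -0.3]
grip_width: 0.172
grasp_force: 39.5
```

play_rows --plan '[0,0,0,0,0,0.001,0,0,0,0,0,0,0.002,0,0,0,0,0,0,0.0025,0,0,0,0,0,0,0.0025,0]'

```text
clock: 12.7
position: [0.4689, -0.2987, 0.1255]
ee_rot: [0.156, 0.988, 0.0, 0.001]
ft_force: [-0.3, 0.5, 6.1]
grip_width: 0.175
grasp_force: 40.2
```

Contact at the floor. Easing off, releasing and lifting clear.

play_rows --plan '[0,0,0,0,0,-0.0005,0,0,0,0,0,0,-0.0005,0.25,0,0,0,0,0,-0.0005,0.35,0,0,0,0,0,-0.0005,0.5,0,0,0,0,0,-0.0005,0.5,0,0,0,0,0,-0.0005,0.5,0,0,0,0,0,-0.01,0.5,0,0,0,0,0,-0.03,0.5,0,0,0,0,0,-0.06,0.5,0,0,0,0,0,-0.09,0.5,0,0,0,0,0,-0.12,0.5,0,0,0,0,0,-0.14,0.5,0,0,0,0,0,-0.14,0.5,0,0,0,0,0,-0.14,0.5]'

```text
clock: 14.45
position: [0.4682, -0.2983, 0.2642]
ee_rot: [0.156, 0.988, 0.0, -0.0]
ft_force: [0.1, 0.5, -0.6]
grip_width: 0.501
grasp_force: 0.0
```

Run:
```python
from h import *
import cv2
cv2.imwrite("pics/c6.png",viewer.camera("scene")[100:460,120:600,::-1])
```

```text
(no output)
```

View pics/c6.png

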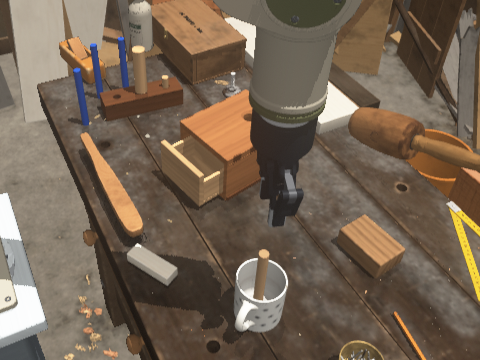

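The dowel stands in the upright mug at about (262,275), the drawer is out, the blue sticks are untouched and the gripper is clear.

```bash
python3 -c "
from workcell import manip;print(manip.hand_in())"
```

```text
the job is handed in; nothing more can be done
None
```

I pushed the long slim dowel onto the catch, the drawer sprang out and is still out, and the dowel now stands foot down in the upright mug; I handed the job in at about 14.5 s of the 51 s.

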